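# Set a blank for sawing: push it to the fence and out over the ledge's end

## Task

Set the plywood blank that lies on the raised sawing ledge ready for sawing: with the fingertips, push it until its long side lies flat against the ledge's fence, and push it along the ledge until its dark-stained end hangs out past the ledge's open end, with the line between dark and pale wood even with that end. Only push it, never lift or tip it, and leave the other things on the bench where they are.

Things in the scene. Friction and masses are not known exactly. Their poses are not given: they have to be found in the camera images.
- ledge: Fixed brown wooden board on bearers, 170 (x) by 340 mm (y), top face 60 mm above the bench. Origin: centre of its foot, on the bench; x to the fence (away from the robot), y along it, z up. Dark fence along the whole far side, 15 mm above the top face, 25 mm thick, inner face at x = +60 mm; near edge x = -85 mm. Open end: y = -170 mm, to the robot's right. Yaw varies up to 0.3 rad.
- ledge_end (a point): Centre of the top edge at the ledge's open end: local x = 0, y = -170 mm, z = 60 mm of the ledge.
- fence_face (a point): Foot of the fence's inner face at mid-length: local x = +60 mm, y = 0, z = 60 mm of the ledge.
- blank: Loose plywood plate flat on the ledge, 80 (x) by 180 mm (y), 8 mm thick, 70 to 140 g. Pale, but the last 45 mm at its -y end is dark brown. Origin: centre of its underside; z up. Starts wholly on the ledge, dark end towards the open end, centre 66 to 82 mm from the fence's face, turned up to 0.18 rad from the ledge, 11 to 20 cm short of its goal along the ledge.
- blank_line (a point): Middle of the line between dark and pale wood, on the blank's upper face: local x = 0, y = -45 mm, z = 8 mm of the blank.
- blank_side_dark (a point): Corner of the blank, half way up its thickness, at the dark end of the long side that goes to the fence: local x = +40 mm, y = -90 mm.
- blank_side_pale (a point): Corner of the blank, half way up its thickness, at the pale end of the same long side: local x = +40 mm, y = +90 mm.
- bird: Loose carved reddish wooden bird on a small base, base 50 x 70 mm, 112 mm tall; leave alone. Origin at the centre of its underside.
- pencil_pot: Loose steel pot, 68 mm across and 90 mm tall, with three pencils up to 148 mm high; leave alone. Origin at the centre of its underside.
- wax_jar: Loose amber jar with a brass-coloured lid, 70 mm across, 65 mm tall; leave alone. Origin at the centre of its underside.
- chisel: Loose carving chisel lying on the bench beyond the fence, 26 mm wide, 210 mm long along its y (handle to +y), 20 mm high; leave alone. Origin on the bench under the handle, 5 mm from its blade end.
Not all that is in view belongs to the job. Several things have the shape of the blank; the one meant has the colours described above.

How it is judged:
By the outcome, as a careful person would: the job done as asked, in the order asked, and still so for the second after the job is handed in, with the robot touching nothing.
It also fails if it takes over 56 s, if anything falls off the work surface, if the arm or the gripper's body presses on something with over 40 N, if the wrist force passes 120 N, or if a joint passes its speed limit or range.

## Robot

A 6-joint arm with a two-finger parallel gripper is mounted at the origin on the work surface. World frame = base frame: x ahead of the robot, y to its left, z up, the work surface at z = 0. Lengths are in m, angles in rad, forces in N, time in s.
With the tool pointing down it reaches from about 0.375 to 0.975 m from the base axis. Payload 3.8 kg.
Tool frame: the origin (TCP) lies at the very end of the fingers, on their centre line; the grasp point (between the pads) lies 19 mm behind it (tcp_to_grasp is the distance from the TCP to the grasp point, in m); z points along the fingers, y is the direction in which the jaws open and shut (so a half turn about z gives the same grasp; the last joint's range is limited). The gripper opens to 88 mm and grips with 3 to 60 N. Pads are 18 mm wide; open, the fingers measure 123 mm over their backs; the gripper's body (75 mm by 187 mm) begins 45 mm behind the grasp point.
Start: joints at [1.247, 0.264, 1.604, -0, 1.274, -0.037], TCP at [0.191, 0.647, 0.239] pointing down, gripper open.
Joint ranges: [-2.63, 2.63], [-0.94, 2.18], [0.31, 2.57], [-1.31, 4.45], [0, 2.66], [-2.55, 2.55]. Speed limits (rad/s): [2.57, 2.57, 3.14, 3.14, 3.14, 3.14].

## Interface

Orientations are given as a rotation vector (axis times angle).
In Python, from cell import state, camera, get_calibration, sign_off, tcp_to_grasp gives the robot as it stands.
- The arm moves only by the shell command python3 -m crank 'ROWS' [FORCE]. ROWS is JSON, a list of rows, each an object of numbers: "claw": the closure in counts, from 0 (fully open) to 255 (shut); "x", "y", "z": the shift along the tool's x, y, z in cm; "rx", "ry", "rz": the turn, a rotation vector about the tool's x, y, z in degrees. In form: [{"claw": .., "x": .., "y": .., "z": .., "rx": .., "ry": .., "rz": ..}, ...]. A call has 1 to 20 rows; each row shifts and turns the commanded pose from where the row before left it, along the tool's axes as they then stand; what a row does not reach is not made up. A row lasts 1/8 s, in which the tool goes at most 62.5 mm and 10.7 degrees, less where a joint would pass 70% of its speed; a pose out of reach is approached as far as the arm can. A call with a gripper value outside its range is refused whole. The fingers move at their own pace and stop on an object; FORCE is the grip in N (left out, the last holds). Time passes only in rows, so rows that do not move let the fingers close. It gives the time, the measured TCP pose, the force and the opening at its end, in the units of the state.
- state(): the state, without advancing time (a new reading comes with each control period).
- camera(name): name is "scene" or "top" or "wrist"; returns (picture, depth): 480x640x3 uint8, red, green, blue; 480x640 float32, m along the optical axis (not along the pixel's ray), 0 where there is no reading.
- get_calibration(name): a dict with "fx", "fy", "cx", "cy" (pixels), "eye" and "attitude" of the camera in the world; the wrist camera has in their place "tool_from_camera" (4x4, takes a point from camera to tool coordinates, whose origin is the TCP and whose axes are the flange's). Camera axes: x right, y up, looking along -z (the intrinsics and any distortion apply to the point x, -y, -z); pixel columns grow to the right and rows downward; lengths in m; the calibration is good to about 2 mm. A picture is of the moment at which its call begins: read the wrist's pose just before it. get_calibration takes no time and is no camera call.
- sign_off(): hands the job in, once; it reports no verdict.
The state is a dict: "time_s": time; "joint_pos": joint angles; "qvel": joint speeds; "joint_efforts": joint torques, N m; "ee_pos": TCP position; "orientation": TCP orientation; "force": force on the tool from outside, world axes, zero at the start; "ft_torque": the same for the moment, N m; "gripper_width": finger opening in m.
Only numpy, scipy, OpenCV 4.12 (cv2) and the standard library are available. Lean on these libraries where they do the work, as an engineer would, in place of code of your own. Each camera call takes 0.05 s, during which the arm holds its last target. There are 200 camera calls.

## Working session

There is one attempt and no reset: what is moved stays moved. The work goes in short steps, Python scripts to look and compute and a shell command to move; the robot and the scene stay as the last step left them, time stands still between calls to the robot, and variables do not carry over. Pictures are saved under pics/ and viewed, about 8 in all and at most 12, crops included, and the job is handed in when it is done.

```bash
mkdir -p pics; ls
python3 - <<'E'
from cell import *
import cv2,numpy as np
for n in("scene","top"):
    p,d=camera(n); cv2.imwrite(f"pics/{n}0.png",p[:,:,::-1]); np.save(f"pics/{n}0.npy",d)
    print(n,get_calibration(n))
print(get_calibration("wrist")); print(state(),tcp_to_grasp)
E
```

```text
pics
scene {'fx': 494.9336610024096, 'fy': 494.9336610024096, 'cx': 323.0785121941999, 'cy': 243.8705911708236, 'eye': array([1.00752614, 0.74982347, 0.74093828]), 'attitude': array([0.31867628, 1.19721044, 2.33250312])}
top {'fx': 533.0053525224346, 'fy': 533.0053525224346, 'cx': 320.49682260299323, 'cy': 236.2139902555205, 'eye': array([0.35700302, 0.00594141, 1.35575878]), 'attitude': array([ 0.11294407, -0.13945837, -1.56811365])}
{'fx': 338.81304833822384, 'fy': 338.81304833822384, 'cx': 324.21560083816485, 'cy': 237.21222418808372, 'tool_from_camera': array([[ 1.28265826e-03,  9.66952936e-01,  2.54951708e-01,
         6.59901109e-02],
       [ 9.99998969e-01, -1.07547955e-03, -9.52018809e-04,
         4.88051668e-04],
       [-6.46362033e-04,  2.54952666e-01, -9.66953319e-01,
        -1.45496085e-01],
       [ 0.00000000e+00,  0.00000000e+00,  0.00000000e+00,
         1.00000000e+00]])}
{'time_s': 0.1, 'joint_pos': array([ 1.24708543e+00,  2.64658541e-01,  1.60519357e+00, -2.83131089e-05,
        1.27368995e+00, -3.69225755e-02]), 'qvel': array([ 4.17336229e-05, -1.94721837e-03, -2.56485391e-03, -5.03451292e-04,
        9.82153885e-04,  6.33877052e-04]), 'joint_efforts': array([ 1.17256168e-03, -5.03618217e+01, -3.58071685e+01,  7.30550475e-02,
        2.33861158e-02, -5.12386839e-05]), 'ee_pos': array([0.19076785, 0.64683725, 0.23754918]), 'orientation': array([-4.48884532e-01, -3.10903019e+00,  3.01978543e-03]), 'force': array([0.37022919, 0.5738949 , 0.76949353]), 'ft_torque': array([0.06778213, 0.00142669, 0.07483257]), 'gripper_width': 0.08832415217932182} 0.0187
```

View pics/top0.png

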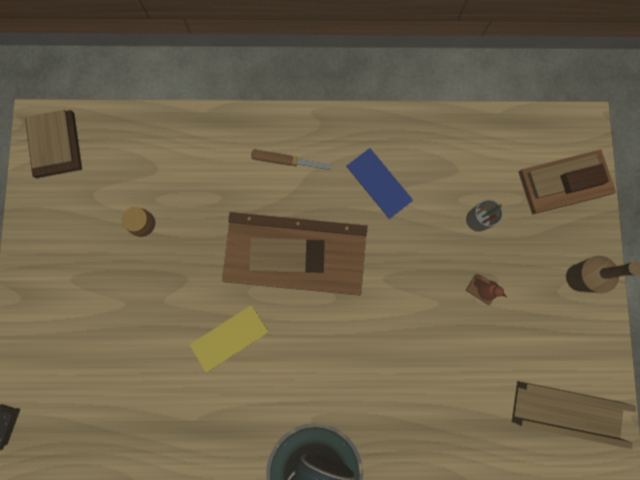

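View pics/scene0.png

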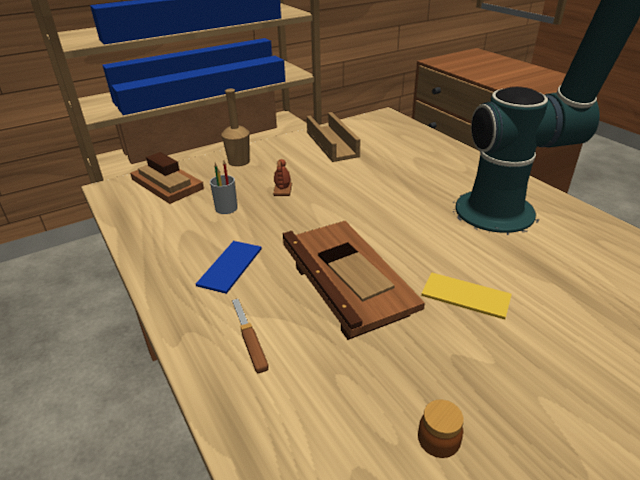

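The top view shows the ledge at about (295,253), with its fence on the upper side and its open end at the right (about x=362). Candidates for the blank:
- Plate on the ledge at (287,255): pale with a dark end at (315,256). This one fits.
- Blue plate at (380,183): wrong colour.
- Yellow plate at (228,338): wrong colour.
- Board at (570,180) with a dark piece, standing on another board: not on the ledge.
- Boards at (50,143) and (570,410): wrong place and wrong colours.

I'll confirm with one enlarged crop.

```bash
cat > h.py <<'E'
import numpy as np,cv2
from scipy.spatial.transform import Rotation as R
from cell import *
def pose(n):
    c=get_calibration(n)
    if n=="wrist":
        s=state(); T=np.eye(4); T[:3,:3]=R.from_rotvec(s["orientation"]).as_matrix(); T[:3,3]=s["ee_pos"]
        T=T@c["tool_from_camera"]; return c,T[:3,:3],T[:3,3]
    return c,R.from_rotvec(c["attitude"]).as_matrix(),np.array(c["eye"])
def rays(P,uv):
    c,A,e=P; uv=np.atleast_2d(uv).astype(float)
    return np.c_[(uv[:,0]-c["cx"])/c["fx"],-(uv[:,1]-c["cy"])/c["fy"],-np.ones(len(uv))]@A.T
def cast(P,uv,z):
    r=rays(P,uv); return P[2]+r*((z-P[2][2])/r[:,2])[:,None]
def tri(P1,uv1,P2,uv2):
    out=[]
    for a,b in zip(rays(P1,uv1),rays(P2,uv2)):
        t=np.linalg.lstsq(np.c_[a,-b],P2[2]-P1[2],rcond=None)[0]
        p,q=P1[2]+a*t[0],P2[2]+b*t[1]; out.append(np.r_[(p+q)/2,np.linalg.norm(p-q)])
    return np.array(out)
E
python3 - <<'E'
from h import *
a=cv2.imread("pics/top0.png")[195:310,210:380]; b=cv2.imread("pics/scene0.png")[210:345,270:435]
a=cv2.resize(a,None,fx=3.4,fy=3.4,interpolation=cv2.INTER_CUBIC); b=cv2.resize(b,None,fx=3.4*170/165/2**.0*.5,fy=3.4*170/165*.5)
a=cv2.convertScaleAbs(a,alpha=1.7)
cv2.imwrite("pics/c1.png",a)
im=cv2.imread("pics/top0.png"); hsv=cv2.cvtColor(im,cv2.COLOR_BGR2HSV)
for p in [(270,255),(315,256),(240,270),(345,270),(300,224)]: print(p,hsv[p[1],p[0]])
im=cv2.imread("pics/scene0.png"); hsv=cv2.cvtColor(im,cv2.COLOR_BGR2HSV)
for p in [(362,275),(338,253),(400,295),(320,238),(315,285)]: print(p,hsv[p[1],p[0]])
E
```

```text
(270, 255) [ 19  93 104]
(315, 256) [14 91 53]
(240, 270) [ 15 123 102]
(345, 270) [ 15 118  95]
(300, 224) [ 15 111  71]
(362, 275) [ 17 126 150]
(338, 253) [ 11 177  23]
(400, 295) [ 12 158 147]
(320, 238) [ 12 158 145]
(315, 285) [ 12 180  44]
```

View pics/c1.png

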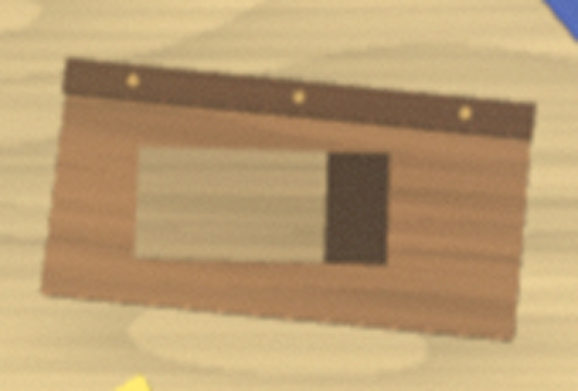

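The crop confirms it: a pale plate with a dark right end, its divide at crop x≈326, lying on the brown ledge with the dark fence above it and the open end at crop x≈525. Now I'll measure it from two views.

```bash
cat >> h.py <<'E'
def corners(mask):
    k=cv2.morphologyEx(mask.astype(np.uint8)*255,cv2.MORPH_OPEN,np.ones((3,3)))
    cs,_=cv2.findContours(k,cv2.RETR_EXTERNAL,cv2.CHAIN_APPROX_NONE); return max(cs,key=cv2.contourArea)[:,0,:]
def roi(m,x0,x1,y0,y1):
    o=np.zeros_like(m); o[y0:y1,x0:x1]=m[y0:y1,x0:x1]; return o
def rect(P,c,z):
    w=cast(P,c,z)[:,:2].astype(np.float32); return cv2.boxPoints(cv2.minAreaRect(w*1000))/1000, cv2.minAreaRect(w*1000)
E
python3 - <<'E'
from h import *
np.set_printoptions(precision=4,suppress=True)
P={n:pose(n) for n in("top","scene")}
def quad(c): # 4 corners in px
    for e in np.arange(.02,.12,.005):
        q=cv2.approxPolyDP(c.reshape(-1,1,2),e*cv2.arcLength(c,True),True)[:,0]
        if len(q)<=4: return q
h=cv2.cvtColor(cv2.GaussianBlur(cv2.imread("pics/top0.png"),(3,3),0),cv2.COLOR_BGR2HSV)
dk=corners(roi(h[...,2]<68,300,330,235,277)); pl=corners(roi((h[...,1]<106)&(h[...,2]>85),246,310,235,276))
hs=cv2.cvtColor(cv2.imread("pics/scene0.png"),cv2.COLOR_BGR2HSV)
dk2=corners(roi(hs[...,2]<60,316,362,235,275)); pl2=corners(roi((hs[...,0]>=15)&(hs[...,2]>90),325,396,248,302))
for n,c in(("top",dk),("top",pl),("scene",dk2),("scene",pl2)):
    print(n,quad(c).tolist()); b,r=rect(P[n],c,.068); print(r)
# ledge approx from crop
f=lambda x,y:(210+x/3.4,195+y/3.4)
print("fence top z75",cast(P["top"],[f(67,58),f(535,103),f(530,140),f(65,95)],.075))
print("near z60",cast(P["top"],[f(513,341),f(42,295)],.06))
# depth check
d=np.load("pics/top0.npy"); 
for u,v in[(270,255),(315,256),(345,270),(300,224),(400,300)]:
    r=rays(P["top"],(u,v))[0]; print((u,v),P["top"][2]+r*d[v,u])
E
```

```text
top [[308, 240], [306, 271], [322, 271], [323, 241]]
((518.3861083984375, -1.3801994323730469), (41.39323043823242, 76.07875061035156), 89.81978607177734)
top [[251, 239], [250, 270], [304, 271], [305, 240]]
((520.153076171875, 88.48178100585938), (133.19534301757812, 79.66655731201172), 88.306884765625)
scene [[355, 250], [345, 243], [318, 255], [329, 262]]
((519.9595947265625, -0.5297622680664062), (42.30271911621094, 82.16919708251953), 88.83935546875)
scene [[330, 262], [362, 298], [392, 286], [359, 253]]
((519.8593139648438, 89.76123046875), (137.30882263183594, 81.03336334228516), 88.76659393310547)
fence top z75 [[ 0.6244  0.2059  0.075 ]
 [ 0.5917 -0.1307  0.075 ]
 [ 0.5647 -0.1267  0.075 ]
 [ 0.5973  0.2067  0.075 ]]
near z60 [[ 0.4221 -0.1137  0.06  ]
 [ 0.4552  0.2218  0.06  ]]
(270, 255) [0.5198 0.1069 0.0655]
(315, 256) [ 0.5171 -0.0026  0.0671]
(345, 270) [ 0.4833 -0.0757  0.0623]
(300, 224) [0.5942 0.0339 0.0784]
(400, 300) [ 0.4131 -0.2184 -0.0003]
```

Heights agree between the views: depth gives the blank top at about 66–67 mm, the ledge about 62 mm and the bench 0, and the ray casts match within 2 mm. The ledge yaw is about -0.098 and the blank has about 144 mm to travel. I'll move above the near side and look with the wrist camera.

```bash
python3 -m crank '[{"rz":-5.4},{"rz":-5.4},{"x":-2.2,"y":-3.9,"z":0.1},{"x":-2.2,"y":-3.9,"z":0.1},{"x":-2.2,"y":-3.9,"z":0.1},{"x":-2.2,"y":-3.9,"z":0.1},{"x":-2.2,"y":-3.9,"z":0.1},{"x":-2.2,"y":-3.9,"z":0.1},{"x":-2.2,"y":-3.9,"z":0.1},{"x":-2.2,"y":-3.9,"z":0.1},{"x":-2.2,"y":-3.9,"z":0.1},{"x":-2.2,"y":-3.9,"z":0.1},{"x":-2.2,"y":-3.9,"z":0.1},{"x":-2.2,"y":-3.9,"z":0.1},{"x":-2.2,"y":-3.9,"z":0.1},{"x":-2.2,"y":-3.9,"z":0.1},{}]'
python3 - <<'E'
from h import *
P=pose("wrist"); p,d=camera("wrist"); cv2.imwrite("pics/w1.png",p[:,:,::-1]); np.save("pics/w1.npy",d)
np.savez("pics/w1p.npz",A=P[1],e=P[2]); print(P[2],R.from_rotvec(state()["orientation"]).as_matrix().round(4),state()["force"])
E
```

```text
[0.12769734 0.66624183 0.383047  ] [[-9.592e-01  2.829e-01 -5.000e-04]
 [ 2.829e-01  9.592e-01 -1.600e-03]
 [ 1.000e-04 -1.700e-03 -1.000e+00]] [-0.10416428  0.68071655  0.5587805 ]validation failed for argument at $[0]...
```

View pics/w1.png

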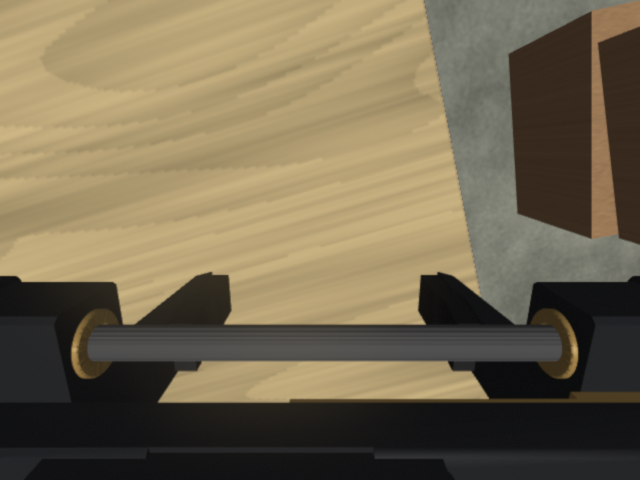

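The call was refused, probably because rows need every key, so nothing moved. The picture shows only the bench near the start pose: image up is tool +x, and the fingers cover rows above about 270. I'll place the tool further out so the camera sees the ledge.

```bash
python3 -m crank '[{"claw":0,"x":0,"y":0,"z":0,"rx":0,"ry":0,"rz":-5.4},{"claw":0,"x":0,"y":0,"z":0,"rx":0,"ry":0,"rz":-5.4},{"claw":0,"x":-2.75,"y":-3.5,"z":0,"rx":0,"ry":0,"rz":0},{"claw":0,"x":-2.75,"y":-3.5,"z":0,"rx":0,"ry":0,"rz":0},{"claw":0,"x":-2.75,"y":-3.5,"z":0,"rx":0,"ry":0,"rz":0},{"claw":0,"x":-2.75,"y":-3.5,"z":0,"rx":0,"ry":0,"rz":0},{"claw":0,"x":-2.75,"y":-3.5,"z":0,"rx":0,"ry":0,"rz":0},{"claw":0,"x":-2.75,"y":-3.5,"z":0,"rx":0,"ry":0,"rz":0},{"claw":0,"x":-2.75,"y":-3.5,"z":0,"rx":0,"ry":0,"rz":0},{"claw":0,"x":-2.75,"y":-3.5,"z":0,"rx":0,"ry":0,"rz":0},{"claw":0,"x":-2.75,"y":-3.5,"z":0,"rx":0,"ry":0,"rz":0},{"claw":0,"x":-2.75,"y":-3.5,"z":0,"rx":0,"ry":0,"rz":0},{"claw":0,"x":-2.75,"y":-3.5,"z":0,"rx":0,"ry":0,"rz":0},{"claw":0,"x":-2.75,"y":-3.5,"z":0,"rx":0,"ry":0,"rz":0},{"claw":0,"x":-2.75,"y":-3.5,"z":0,"rx":0,"ry":0,"rz":0},{"claw":0,"x":-2.75,"y":-3.5,"z":0,"rx":0,"ry":0,"rz":0},{"claw":0,"x":-2.75,"y":-3.5,"z":0,"rx":0,"ry":0,"rz":0},{"claw":0,"x":-2.75,"y":-3.5,"z":0,"rx":0,"ry":0,"rz":0},{"claw":0,"x":0,"y":0,"z":0,"rx":0,"ry":0,"rz":0},{"claw":0,"x":0,"y":0,"z":0,"rx":0,"ry":0,"rz":0}]'
python3 - <<'E'
from h import *
P=pose("wrist"); p,d=camera("wrist"); cv2.imwrite("pics/w2.png",p[:,:,::-1]); np.save("pics/w2.npy",d)
np.savez("pics/w2p.npz",A=P[1],e=P[2]); print(P[2],R.from_rotvec(state()["orientation"]).as_matrix().round(4),state()["force"])
E
```

```text
time_s: 2.65
ee_pos: [0.5733, 0.0472, 0.2382]
orientation: [-0.155, -3.136, -0.001]
force: [-0.5, 0.5, 0.9]
gripper_width: 0.088
[0.50797676 0.05423318 0.38380198] [[-9.952e-01  9.780e-02 -1.000e-03]
 [ 9.780e-02  9.952e-01  5.000e-04]
 [ 1.100e-03  4.000e-04 -1.000e+00]] [-0.13389269  0.32951295  0.14075212]
```

View pics/w2.png

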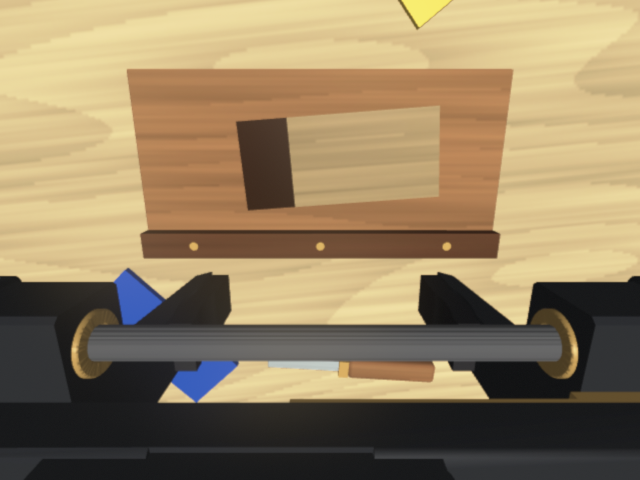

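The wrist view shows the ledge with near corners at (127,69) and (512,69) and the fence foot from (148,231) to (494,231). The blank's corners are (236,122), (248,210), (440,196) and (439,106), and its divide runs from (287,118) to (295,207). The dark end faces the open end, on the left of the image.

```bash
cat >> h.py <<'E'
def line(pts): # fit line: centroid, dir
    v=cv2.fitLine(np.float32(pts),cv2.DIST_HUBER,0,.01,.001).ravel(); return v[2:],v[:2]
def edge(g,a,b,n=60,w=6,trim=.08):
    """subpixel strongest-gradient points along the normal of segment a-b -> pixel line (p,d)"""
    a,b=np.float64(a),np.float64(b); d=(b-a)/np.linalg.norm(b-a); nn=np.array([-d[1],d[0]]); s=np.arange(-w,w+.01,.25)
    P=[]; 
    for t in np.linspace(trim,1-trim,n):
        q=(a+t*(b-a))+s[:,None]*nn
        v=cv2.remap(g,np.float32(q[:,:1]),np.float32(q[:,1:]),cv2.INTER_LINEAR).astype(np.float64)[:,0] if g.ndim==2 else None
        k=np.abs(np.gradient(cv2.GaussianBlur(v[:,None],(1,9),0)[:,0])); P.append(q[k.argmax()])
    return line(P)
def meet(l,m):
    t=np.linalg.solve(np.c_[l[1],-m[1]],m[0]-l[0]); return l[0]+t[0]*l[1]
E
cat > m2.py <<'E'
from h import *
np.set_printoptions(precision=4,suppress=True)
im=cv2.imread("pics/w2.png"); g=np.float32(cv2.cvtColor(im,cv2.COLOR_BGR2GRAY)); z=np.load("pics/w2p.npz"); P=(get_calibration("wrist"),z["A"],z["e"])
near=edge(g,(127,69),(512,69)); end=edge(g,(127,69),(148,231)); oth=edge(g,(512,69),(494,231)); foot=edge(g,(148,231),(494,231),w=3)
L=cast(P,[meet(near,end),meet(near,oth),meet(foot,end),meet(foot,oth)],.06)[:,:2]
print("ledge px",meet(near,end),meet(near,oth),meet(foot,end),meet(foot,oth)); print(L,"len",np.linalg.norm(L[1]-L[0]),np.linalg.norm(L[3]-L[2]),"wid(145)",np.linalg.norm(L[2]-L[0]))
y=(L[1]-L[0]+L[3]-L[2]); y/=np.linalg.norm(y); x=np.array([y[1],-y[0]])
yaw=np.arctan2(-y[0],y[1]); c=(L[0]+L[1]+L[2]+L[3])/4; c=c+x*(.0125)  # mid of x=-85..60 is -12.5
print("yaw",yaw,"c",c)
bl=g if False else np.float32(im[...,2])
A=edge(g,(236,122),(439,106)); B=edge(g,(248,210),(440,196)); C=edge(g,(236,122),(248,210)); D=edge(np.float32(cv2.cvtColor(im,cv2.COLOR_BGR2HSV)[...,0]),(439,106),(440,196)); Ln=edge(g,(287,118),(295,207))
q=[meet(A,C),meet(B,C),meet(B,D),meet(A,D),meet(A,Ln),meet(B,Ln)]; W=cast(P,q,.068)[:,:2]
print("blank px",np.array(q)); loc=np.c_[(W-c)@x,(W-c)@y]*1000; print("local mm",loc)
print("sizes",np.linalg.norm(W[1]-W[0]),np.linalg.norm(W[3]-W[0]),np.linalg.norm(W[4]-W[0]))
np.savez("ledge.npz",c=c,x=x,y=y)
# two-view height check with top-view pixels
print(tri(pose("top"),[(323,240.5),(323,271.5),(249.5,271),(250.5,238.5)],P,[q[1],q[0],q[3],q[2]]))
E
python3 m2.py
```

```text
ledge px [125.938  68.5  ] [513.2629  68.5   ] [147.7503 229.5   ] [492.2565 229.5   ]
[[ 0.424  -0.1112]
 [ 0.4569  0.2256]
 [ 0.5678 -0.1254]
 [ 0.6009  0.2114]] len 0.33846502513755655 0.3383569559956019 wid(145) 0.14451410171787157
yaw -0.09767213157574745 c [0.5249 0.0489]
blank px [[235.3976 121.0851]
 [247.4641 209.9778]
 [438.3744 196.234 ]
 [439.4604 104.9658]
 [285.9508 117.0918]
 [294.5494 206.5881]]
local mm [[-40.6106 -74.5191]
 [ 38.9445 -68.4271]
 [ 25.9727 110.6483]
 [-53.996  104.7569]
 [-43.9537 -29.7441]
 [ 35.7215 -23.9339]]
sizes 0.0797880268735543 0.17977498149864596 0.044899620219361225
[[ 0.5555 -0.0221  0.0715  0.0018]
 [ 0.4782 -0.0213  0.0709  0.0019]
 [ 0.4809  0.1559  0.0733  0.0023]
 [ 0.5594  0.1538  0.0763  0.0014]]
```

Sizes check: blank 79.8 × 179.8 mm, stain 44.9 mm, ledge 338 mm long. In the ledge frame the blank's centre is at (-7, +18) mm with the dark line at y = -27, so it has 143 mm to go. I'll go to the near side with the jaws open along the ledge, so two fingertips push and square it.

```bash
python3 -m crank '[{"claw":0,"x":2.6,"y":0.3,"z":0,"rx":0,"ry":0,"rz":0},{"claw":0,"x":2.6,"y":0.3,"z":0,"rx":0,"ry":0,"rz":0},{"claw":0,"x":2.6,"y":0.3,"z":0,"rx":0,"ry":0,"rz":0},{"claw":0,"x":2.6,"y":0.3,"z":0,"rx":0,"ry":0,"rz":0},{"claw":0,"x":2.5,"y":0.3,"z":0,"rx":0,"ry":0,"rz":0},{"claw":0,"x":0,"y":0,"z":3,"rx":0,"ry":0,"rz":0},{"claw":0,"x":0,"y":0,"z":3,"rx":0,"ry":0,"rz":0},{"claw":0,"x":0,"y":0,"z":3,"rx":0,"ry":0,"rz":0},{"claw":0,"x":0,"y":0,"z":3,"rx":0,"ry":0,"rz":0},{"claw":0,"x":0,"y":0,"z":3,"rx":0,"ry":0,"rz":0},{"claw":0,"x":0,"y":0,"z":1.4,"rx":0,"ry":0,"rz":0},{"claw":0,"x":0,"y":0,"z":0,"rx":0,"ry":0,"rz":0},{"claw":0,"x":0,"y":0,"z":0,"rx":0,"ry":0,"rz":0}]'
cat > loc.py <<'E'
from h import *
z=np.load("ledge.npz"); s=state(); d=s["ee_pos"][:2]-z["c"]; y=R.from_rotvec(s["orientation"]).as_matrix()[:2,1]
print("local mm",(d@z["x"]*1000).round(1),(d@z["y"]*1000).round(1),"z",(s["ee_pos"][2]*1000).round(1),"tool y vs ledge y deg",np.degrees(np.arctan2(y@z["x"],y@z["y"])).round(2),"F local",s["force"][:2]@z["x"],s["force"][:2]@z["y"],s["force"][2],"w",s["gripper_width"],s["time_s"])
E
python3 loc.py
```

```text
time_s: 4.32
ee_pos: [0.4479, 0.0749, 0.0759]
orientation: [0.154, 3.136, 0.001]
force: [-0.1, -0.3, -0.0]
gripper_width: 0.0882
local mm -79.2 18.4 z 75.9 tool y vs ledge y deg 0.01 F local -0.05911769043430181 -0.30035375361060673 -0.04558054728501834 w 0.08820740766291052 4.325
```

```bash
python3 -m crank '[{"claw":0,"x":0,"y":0,"z":0.6,"rx":0,"ry":0,"rz":0},{"claw":0,"x":0,"y":0,"z":0.6,"rx":0,"ry":0,"rz":0},{"claw":0,"x":0,"y":0,"z":0,"rx":0,"ry":0,"rz":0}]'; python3 loc.py; python3 loc.py
```

```text
time_s: 4.7
ee_pos: [0.4464, 0.0744, 0.0622]
orientation: [-0.154, -3.137, 0.0]
force: [0.6, -1.2, -0.4]
gripper_width: 0.0881
local mm -80.5 17.7 z 62.2 tool y vs ledge y deg 0.04 F local 0.75959893680409 -1.1061248730903834 -0.413093629473634 w 0.08805859004968128 4.7
local mm -80.5 17.7 z 62.2 tool y vs ledge y deg 0.04 F local 0.75959893680409 -1.1061248730903834 -0.413093629473634 w 0.08805859004968128 4.7
```

```bash
python3 -m crank '[{"claw":0,"x":-0.5,"y":0,"z":0,"rx":0,"ry":0,"rz":0},{"claw":0,"x":-0.5,"y":0,"z":0,"rx":0,"ry":0,"rz":0},{"claw":0,"x":-0.4,"y":0,"z":0,"rx":0,"ry":0,"rz":0},{"claw":0,"x":-0.4,"y":0,"z":0,"rx":0,"ry":0,"rz":0},{"claw":0,"x":-0.4,"y":0,"z":0,"rx":0,"ry":0,"rz":0},{"claw":0,"x":-0.4,"y":0,"z":0,"rx":0,"ry":0,"rz":0},{"claw":0,"x":-0.4,"y":0,"z":0,"rx":0,"ry":0,"rz":0},{"claw":0,"x":-0.4,"y":0,"z":0,"rx":0,"ry":0,"rz":0},{"claw":0,"x":-0.4,"y":0,"z":0,"rx":0,"ry":0,"rz":0},{"claw":0,"x":-0.4,"y":0,"z":0,"rx":0,"ry":0,"rz":0},{"claw":0,"x":-0.3,"y":0,"z":0,"rx":0,"ry":0,"rz":0},{"claw":0,"x":-0.3,"y":0,"z":0,"rx":0,"ry":0,"rz":0},{"claw":0,"x":0,"y":0,"z":0,"rx":0,"ry":0,"rz":0}]'; python3 loc.py
python3 - <<'E'
from h import *
P=pose("wrist"); p,d=camera("wrist"); cv2.imwrite("pics/w3.png",p[:,:,::-1])
p2,d=camera("top"); cv2.imwrite("pics/t3.png",p2[:,:,::-1])
cv2.imwrite("pics/c3.png",cv2.convertScaleAbs(cv2.resize(p2[195:310,210:380,::-1],None,fx=4,fy=4,interpolation=cv2.INTER_CUBIC),alpha=1.7))
E
```

```text
time_s: 6.32
ee_pos: [0.4951, 0.0698, 0.0628]
orientation: [0.154, 3.137, 0.0]
force: [-0.3, -0.1, 0.5]
gripper_width: 0.0883
local mm -31.6 17.9 z 62.8 tool y vs ledge y deg 0.04 F local -0.2663812591878737 -0.08457607230188853 0.4942760847618415 w 0.0883284588492614 6.325
```

View pics/c3.png

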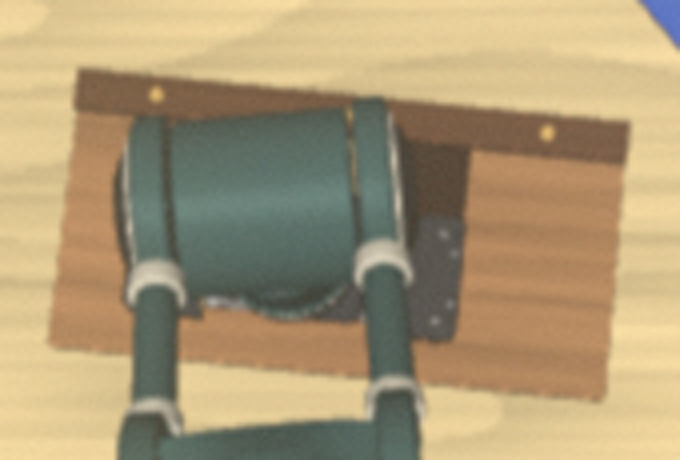

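The dark end now sits close to the fence, around crop (440,150–215), and the plate is moving squarely with the fingers. I'll creep on until the force rises.

```bash
python3 -m crank '[{"claw":0,"x":-0.1,"y":0,"z":0,"rx":0,"ry":0,"rz":0},{"claw":0,"x":-0.1,"y":0,"z":0,"rx":0,"ry":0,"rz":0},{"claw":0,"x":0,"y":0,"z":0,"rx":0,"ry":0,"rz":0}]'; python3 loc.py
python3 -m crank '[{"claw":0,"x":-0.1,"y":0,"z":0,"rx":0,"ry":0,"rz":0},{"claw":0,"x":0,"y":0,"z":0,"rx":0,"ry":0,"rz":0}]'; python3 loc.py
```

```text
time_s: 6.8
ee_pos: [0.4966, 0.0696, 0.0627]
orientation: [-0.154, -3.138, -0.0]
force: [-1.4, -1.0, 0.6]
gripper_width: 0.0879
local mm -30.1 17.9 z 62.7 tool y vs ledge y deg 0.04 F local -1.324391979973392 -1.131426499181173 0.5940149472582903 w 0.08785033736700375 6.8
time_s: 7.05
ee_pos: [0.4967, 0.0696, 0.0626]
orientation: [-0.154, -3.136, -0.0]
force: [-5.7, 0.4, 4.2]
gripper_width: 0.0883
local mm -30.0 17.9 z 62.6 tool y vs ledge y deg 0.04 F local -5.756205952298289 -0.20731797694117424 4.183894086692501 w 0.08827315189500402 7.05
```

```bash
python3 -m crank '[{"claw":0,"x":-0.1,"y":0,"z":0,"rx":0,"ry":0,"rz":0},{"claw":0,"x":0,"y":0,"z":0,"rx":0,"ry":0,"rz":0}]'; python3 loc.py
python3 -m crank '[{"claw":0,"x":0.4,"y":0,"z":0,"rx":0,"ry":0,"rz":0},{"claw":0,"x":0.6,"y":0,"z":0,"rx":0,"ry":0,"rz":0},{"claw":0,"x":1,"y":0,"z":0,"rx":0,"ry":0,"rz":0},{"claw":0,"x":0,"y":0,"z":-4,"rx":0,"ry":0,"rz":0},{"claw":0,"x":0,"y":0,"z":-4,"rx":0,"ry":0,"rz":0},{"claw":0,"x":-2.5,"y":0,"z":-4,"rx":0,"ry":0,"rz":0},{"claw":0,"x":-2.5,"y":0,"z":-4,"rx":0,"ry":0,"rz":0},{"claw":0,"x":-2.5,"y":-0.5,"z":-1.5,"rx":0,"ry":0,"rz":0},{"claw":0,"x":-2.5,"y":-1,"z":0,"rx":0,"ry":0,"rz":0},{"claw":0,"x":0,"y":0,"z":0,"rx":0,"ry":0,"rz":0},{"claw":0,"x":0,"y":0,"z":0,"rx":0,"ry":0,"rz":0}]'; python3 loc.py
python3 - <<'E'
from h import *
P=pose("wrist"); p,d=camera("wrist"); cv2.imwrite("pics/w4.png",p[:,:,::-1]); np.savez("pics/w4p.npz",A=P[1],e=P[2]); print(state()["joint_pos"])
E
```

```text
time_s: 7.3
ee_pos: [0.4968, 0.0696, 0.0624]
orientation: [-0.155, -3.134, 0.0]
force: [-6.9, 1.4, 5.9]
gripper_width: 0.0882
local mm -30.0 17.9 z 62.4 tool y vs ledge y deg 0.05 F local -6.976898097464226 0.6915773765059587 5.866624382579091 w 0.08821503405832795 7.3
time_s: 8.68
ee_pos: [0.5757, 0.0468, 0.237]
orientation: [-0.155, -3.136, -0.0]
force: [-0.1, 1.0, 0.1]
gripper_width: 0.088
local mm 50.8 2.9 z 237.0 tool y vs ledge y deg 0.05 F local -0.2035215993689598 1.0008924177272478 0.10059969064115204 w 0.08804939392778277 8.675
[ 3.81674874e-02  8.26939245e-02  1.81802819e+00  2.13096323e-04
  1.24252178e+00 -1.43454309e+00]
```

View pics/w4.png

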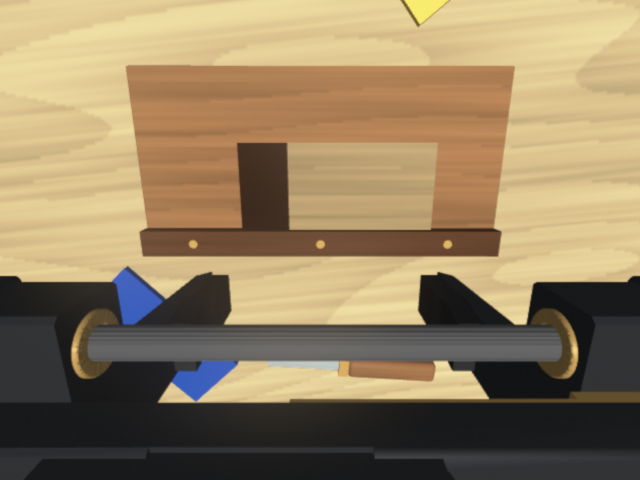

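The blank's far side now lies along the fence foot at row about 229, with the dark line at (288,143)–(290,229). Now I'll measure the remaining travel. Joint 6 is at -1.43, so the quarter turn must be rz = +90.

```bash
cat > m4.py <<'E'
from h import *
import sys
np.set_printoptions(precision=1,suppress=True)
def meas(tag,e0,e1,f0,f1,A0,A1,l0,l1):
    im=cv2.imread(f"pics/{tag}.png"); g=np.float32(cv2.cvtColor(im,cv2.COLOR_BGR2GRAY)); z=np.load(f"pics/{tag}p.npz"); P=(get_calibration("wrist"),z["A"],z["e"]); L=np.load("ledge.npz")
    end=edge(g,e0,e1); near=edge(g,f0,f1); A=edge(g,A0,A1); ln=edge(g,l0,l1)
    lo=lambda uv,h:np.c_[(cast(P,uv,h)[:,:2]-L["c"])@L["x"],(cast(P,uv,h)[:,:2]-L["c"])@L["y"]]*1000
    E=lo([end[0],end[0]+30*end[1],meet(near,end)],.06); N=lo([near[0]-80*near[1],near[0]+80*near[1]],.06); B=lo([A[0]-40*A[1],A[0]+40*A[1],meet(A,ln)],.068); l=lo([ln[0]-20*ln[1],ln[0]+20*ln[1]],.068)
    print("end y",E,"near",N,"blank near side",B,"line",l,sep="\n")
E
python3 - <<'E'
from m4 import *
meas("w4",(127,67),(148,229),(127,67),(512,67),(238,143),(437,143),(288,143),(290,229))
E
```

```text
end y
[[ -15.  -169.2]
 [  12.  -169.2]
 [ -84.5 -169.1]]
near
[[-84.6 -32.2]
 [-84.6 106.8]]
blank near side
[[-20.2  -0.1]
 [-20.2  71.5]
 [-20.2 -29.7]]
line
[[  4.4 -29.8]
 [ 41.3 -29.9]]
```

```bash
python3 -m crank '[{"claw":165,"x":0.8,"y":3.4,"z":0,"rx":0,"ry":0,"rz":0},{"claw":165,"x":0.8,"y":3.4,"z":0,"rx":0,"ry":0,"rz":0},{"claw":165,"x":0.8,"y":3.4,"z":0,"rx":0,"ry":0,"rz":0},{"claw":165,"x":0.8,"y":3.3,"z":0,"rx":0,"ry":0,"rz":0},{"claw":165,"x":0,"y":0,"z":1,"rx":0,"ry":0,"rz":10},{"claw":165,"x":0,"y":0,"z":1,"rx":0,"ry":0,"rz":10},{"claw":165,"x":0,"y":0,"z":1,"rx":0,"ry":0,"rz":10},{"claw":165,"x":0,"y":0,"z":1,"rx":0,"ry":0,"rz":10},{"claw":165,"x":0,"y":0,"z":1,"rx":0,"ry":0,"rz":10},{"claw":165,"x":0,"y":0,"z":1,"rx":0,"ry":0,"rz":10},{"claw":165,"x":0,"y":0,"z":1,"rx":0,"ry":0,"rz":10},{"claw":165,"x":0,"y":0,"z":1,"rx":0,"ry":0,"rz":10},{"claw":165,"x":0,"y":0,"z":1,"rx":0,"ry":0,"rz":10},{"claw":165,"x":0,"y":0,"z":0,"rx":0,"ry":0,"rz":0},{"claw":165,"x":0,"y":0,"z":0,"rx":0,"ry":0,"rz":0}]'; python3 loc.py
```

```text
time_s: 10.6
ee_pos: [0.5578, 0.1843, 0.148]
orientation: [-2.324, -2.113, -0.0]
force: [-0.1, -0.6, 0.9]
gripper_width: 0.0306
local mm 19.6 138.0 z 148.0 tool y vs ledge y deg 89.85 F local 0.009556970522822162 -0.6127483979524728 0.9093854283619666 w 0.03063820339868573 10.6
```

```bash
python3 -m crank '[{"claw":165,"x":0,"y":0,"z":2,"rx":0,"ry":0,"rz":0},{"claw":165,"x":0,"y":0,"z":2,"rx":0,"ry":0,"rz":0},{"claw":165,"x":0,"y":0,"z":2,"rx":0,"ry":0,"rz":0},{"claw":165,"x":0,"y":0,"z":1.5,"rx":0,"ry":0,"rz":0},{"claw":165,"x":0,"y":0,"z":0.5,"rx":0,"ry":0,"rz":0},{"claw":165,"x":0,"y":0,"z":0.4,"rx":0,"ry":0,"rz":0},{"claw":165,"x":0,"y":0,"z":0,"rx":0,"ry":0,"rz":0},{"claw":165,"x":0,"y":0,"z":0,"rx":0,"ry":0,"rz":0}]'; python3 loc.py
```

```text
time_s: 11.6
ee_pos: [0.5588, 0.1843, 0.0644]
orientation: [2.327, 2.109, 0.002]
force: [0.1, 0.1, 0.6]
gripper_width: 0.031
local mm 20.6 138.1 z 64.4 tool y vs ledge y deg 90.04 F local 0.1326991768091482 0.13596543076996798 0.5667272287936621 w 0.030953978941079062 11.6
```

```bash
python3 -m crank '[{"claw":165,"x":-0.7,"y":0,"z":0.1,"rx":0,"ry":0,"rz":0},{"claw":165,"x":-0.8,"y":0,"z":0,"rx":0,"ry":0,"rz":0},{"claw":165,"x":-0.5,"y":0,"z":0,"rx":0,"ry":0,"rz":0},{"claw":165,"x":-0.5,"y":0,"z":0,"rx":0,"ry":0,"rz":0},{"claw":165,"x":-0.8,"y":0,"z":0,"rx":0,"ry":0,"rz":0},{"claw":165,"x":-0.8,"y":0,"z":0,"rx":0,"ry":0,"rz":0},{"claw":165,"x":-0.8,"y":0,"z":0,"rx":0,"ry":0,"rz":0},{"claw":165,"x":-0.8,"y":0,"z":0,"rx":0,"ry":0,"rz":0},{"claw":165,"x":-0.8,"y":0,"z":0,"rx":0,"ry":0,"rz":0},{"claw":165,"x":-0.8,"y":0,"z":0,"rx":0,"ry":0,"rz":0},{"claw":165,"x":-0.8,"y":0,"z":0,"rx":0,"ry":0,"rz":0},{"claw":165,"x":-0.8,"y":0,"z":0,"rx":0,"ry":0,"rz":0},{"claw":165,"x":-0.8,"y":0,"z":0,"rx":0,"ry":0,"rz":0},{"claw":165,"x":0,"y":0,"z":0,"rx":0,"ry":0,"rz":0}]'; python3 loc.py
```

```text
time_s: 13.35
ee_pos: [0.5486, 0.0867, 0.0626]
orientation: [2.328, 2.109, -0.001]
force: [0.2, 0.7, -0.6]
gripper_width: 0.0312
local mm 20.0 40.0 z 62.6 tool y vs ledge y deg 90.07 F local 0.1450662571784316 0.6786343828746392 -0.6362355898323265 w 0.03122823918223765 13.35
```

Next I'll go to local y of about -19, then lift for a look.

```bash
python3 -m crank '[{"claw":165,"x":-0.7,"y":0,"z":0,"rx":0,"ry":0,"rz":0},{"claw":165,"x":-0.8,"y":0,"z":0,"rx":0,"ry":0,"rz":0},{"claw":165,"x":-0.8,"y":0,"z":0,"rx":0,"ry":0,"rz":0},{"claw":165,"x":-0.8,"y":0,"z":0,"rx":0,"ry":0,"rz":0},{"claw":165,"x":-0.8,"y":0,"z":0,"rx":0,"ry":0,"rz":0},{"claw":165,"x":-0.7,"y":0,"z":0,"rx":0,"ry":0,"rz":0},{"claw":165,"x":-0.5,"y":0,"z":0,"rx":0,"ry":0,"rz":0},{"claw":165,"x":-0.4,"y":0,"z":0,"rx":0,"ry":0,"rz":0},{"claw":165,"x":-0.4,"y":0,"z":0,"rx":0,"ry":0,"rz":0},{"claw":165,"x":0,"y":0,"z":0,"rx":0,"ry":0,"rz":0},{"claw":165,"x":0,"y":0,"z":0,"rx":0,"ry":0,"rz":0}]'; python3 loc.py
python3 - <<'E'
from h import *
P=pose("wrist"); p,d=camera("wrist"); cv2.imwrite("pics/w5.png",p[:,:,::-1]);
p2,d=camera("scene"); cv2.imwrite("pics/s5.png",p2[:,:,::-1])
p3,d=camera("top"); cv2.imwrite("pics/t5.png",p3[:,:,::-1])
f=lambda a:cv2.resize(a[:,:,::-1],(400,400),interpolation=cv2.INTER_CUBIC)
cv2.imwrite("pics/c5.png",np.hstack([f(p2[210:345,270:405]),cv2.convertScaleAbs(f(p3[195:325,260:390]),alpha=1.7)]))
E
```

```text
time_s: 14.72
ee_pos: [0.543, 0.0289, 0.0628]
orientation: [2.328, 2.11, 0.0]
force: [0.5, 0.2, 0.9]
gripper_width: 0.0312
local mm 20.0 -18.1 z 62.8 tool y vs ledge y deg 90.03 F local 0.5206427185866154 0.21262010143476795 0.8848417817729711 w 0.031186097814201712 14.725
```

View pics/c5.png

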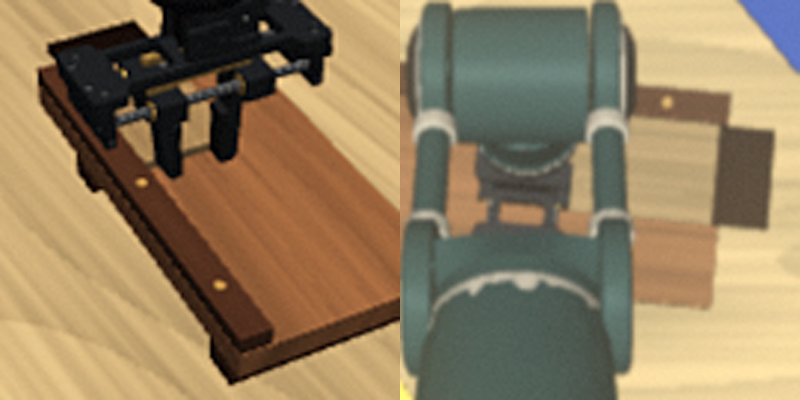

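The scene view at left shows the fingertips behind the pale end. The top view at right shows the dark end past the ledge end, with the line (about crop x 716) almost even with it (about 718). I'll back off, lift, and measure from above the open end.

```bash
python3 -m crank '[{"claw":165,"x":0.5,"y":0,"z":0,"rx":0,"ry":0,"rz":0},{"claw":165,"x":1,"y":0,"z":0,"rx":0,"ry":0,"rz":0},{"claw":165,"x":0,"y":0,"z":-3,"rx":0,"ry":0,"rz":0},{"claw":165,"x":0,"y":0,"z":-4,"rx":0,"ry":0,"rz":0},{"claw":165,"x":-3,"y":0,"z":-4,"rx":0,"ry":0,"rz":0},{"claw":165,"x":-3.5,"y":0,"z":-4,"rx":0,"ry":0,"rz":0},{"claw":165,"x":-4,"y":0,"z":-2.5,"rx":0,"ry":0,"rz":0},{"claw":165,"x":-4,"y":0,"z":0,"rx":0,"ry":0,"rz":0},{"claw":165,"x":-4,"y":0,"z":0,"rx":0,"ry":0,"rz":0},{"claw":165,"x":-3,"y":0,"z":0,"rx":0,"ry":0,"rz":0},{"claw":165,"x":0,"y":0,"z":0,"rx":0,"ry":0,"rz":0},{"claw":165,"x":0,"y":0,"z":0,"rx":0,"ry":0,"rz":0},{"claw":165,"x":0,"y":0,"z":0,"rx":0,"ry":0,"rz":0}]'; python3 loc.py
python3 - <<'E'
from h import *
P=pose("wrist"); p,d=camera("wrist"); cv2.imwrite("pics/w6.png",p[:,:,::-1]); np.savez("pics/w6p.npz",A=P[1],e=P[2])
E
```

```text
time_s: 16.5
ee_pos: [0.5235, -0.1689, 0.2376]
orientation: [-2.326, -2.111, -0.0]
force: [-0.5, 0.1, 0.8]
gripper_width: 0.031
local mm 19.9 -216.9 z 237.6 tool y vs ledge y deg 89.96 F local -0.48044674783078734 0.014931152929933685 0.7773113187015886 w 0.031049876897753497 16.5
```

View pics/w6.png

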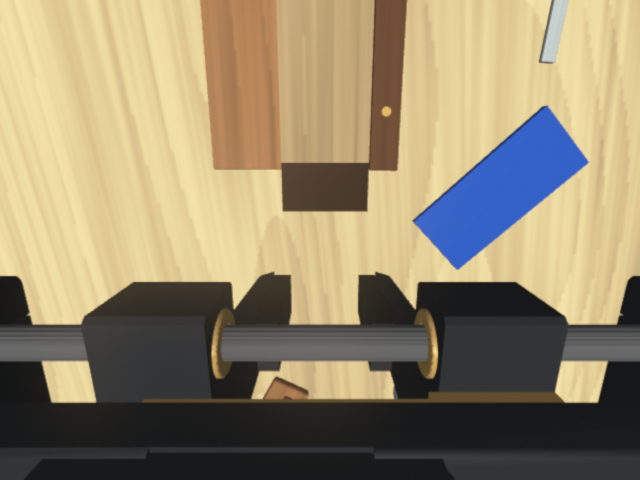

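Ledge end at row about 169 (columns 214–280), the line at row about 163 (columns 282–369), and the blank's right side along the fence foot at column about 370. About 6 mm remain.

```bash
cat > m6.py <<'E'
from h import *
np.set_printoptions(precision=1,suppress=True)
def m6(tag,re,rl,rd):
    im=cv2.imread(f"pics/{tag}.png"); g=np.float32(cv2.cvtColor(im,cv2.COLOR_BGR2GRAY)); z=np.load(f"pics/{tag}p.npz"); P=(get_calibration("wrist"),z["A"],z["e"]); L=np.load("ledge.npz")
    lo=lambda l,k,h:np.c_[(cast(P,[l[0]-k*l[1],l[0]+k*l[1]],h)[:,:2]-L["c"])@L["x"],(cast(P,[l[0]-k*l[1],l[0]+k*l[1]],h)[:,:2]-L["c"])@L["y"]]*1000
    e=edge(g,(216,re),(278,re),w=4); l=edge(g,(284,rl),(366,rl),w=4); d=edge(g,(284,rd),(366,rd),w=4); s=edge(g,(279,30),(281,150),w=4); b=edge(g,(282,rl+4),(282,rd-4),w=4)
    E,Ln,D,S=lo(e,28,.06),lo(l,38,.068),lo(d,38,.068),lo(s,55,.068)
    print("end",E,"line",Ln,"dark end(-215)",D,"near side",S,"dark near corner",lo(b,15,.068),"REMAIN",Ln[:,1].mean()-E[:,1].mean(),sep="\n")
E
python3 -c "
from m6 import *
m6('w6',169,163,211)"
```

```text
end
[[ -72.9 -170.4]
 [ -20.5 -170.2]]
line
[[ -15.4 -163.7]
 [  53.7 -163.6]]
dark end(-215)
[[ -15.9 -208.4]
 [  55.7 -208.3]]
near side
[[ -20.4  -56.9]
 [ -20.4 -144.6]]
dark near corner
[[ -20.1 -171.8]
 [ -20.5 -199.5]]
REMAIN
6.649888087729948
```

It's square to the ledge, flat on the fence (near side at -20.4 mm) and 6.6 mm short. I'll retrace the path and push 6.6 mm past the earlier stop.

```bash
python3 -m crank '[{"claw":165,"x":3,"y":0,"z":0,"rx":0,"ry":0,"rz":0},{"claw":165,"x":4,"y":0,"z":0,"rx":0,"ry":0,"rz":0},{"claw":165,"x":4,"y":0,"z":0,"rx":0,"ry":0,"rz":0},{"claw":165,"x":4,"y":0,"z":2.5,"rx":0,"ry":0,"rz":0},{"claw":165,"x":3.5,"y":0,"z":4,"rx":0,"ry":0,"rz":0},{"claw":165,"x":3,"y":0,"z":4,"rx":0,"ry":0,"rz":0},{"claw":165,"x":0,"y":0,"z":3,"rx":0,"ry":0,"rz":0},{"claw":165,"x":0,"y":0,"z":2,"rx":0,"ry":0,"rz":0},{"claw":165,"x":0,"y":0,"z":1,"rx":0,"ry":0,"rz":0},{"claw":165,"x":0,"y":0,"z":1,"rx":0,"ry":0,"rz":0},{"claw":165,"x":0,"y":0,"z":0,"rx":0,"ry":0,"rz":0},{"claw":165,"x":0,"y":0,"z":0,"rx":0,"ry":0,"rz":0}]'; python3 loc.py
```

```text
time_s: 18.05
ee_pos: [0.5451, 0.0437, 0.0635]
orientation: [2.327, 2.109, 0.002]
force: [0.3, -0.2, -0.6]
gripper_width: 0.0312
local mm 20.7 -3.1 z 63.5 tool y vs ledge y deg 90.05 F local 0.2916274272713992 -0.2170724663346238 -0.5880901205906276 w 0.03118423695298784 18.05
```

```bash
python3 -m crank '[{"claw":165,"x":-0.5,"y":0,"z":0,"rx":0,"ry":0,"rz":0},{"claw":165,"x":-0.5,"y":0,"z":0,"rx":0,"ry":0,"rz":0},{"claw":165,"x":-0.4,"y":0,"z":0,"rx":0,"ry":0,"rz":0},{"claw":165,"x":-0.3,"y":0,"z":0,"rx":0,"ry":0,"rz":0},{"claw":165,"x":-0.2,"y":0,"z":0,"rx":0,"ry":0,"rz":0},{"claw":165,"x":-0.15,"y":0,"z":0,"rx":0,"ry":0,"rz":0},{"claw":165,"x":-0.1,"y":0,"z":0,"rx":0,"ry":0,"rz":0},{"claw":165,"x":0,"y":0,"z":0,"rx":0,"ry":0,"rz":0},{"claw":165,"x":0,"y":0,"z":0,"rx":0,"ry":0,"rz":0},{"claw":165,"x":0.5,"y":0,"z":0,"rx":0,"ry":0,"rz":0},{"claw":165,"x":1.5,"y":0,"z":0,"rx":0,"ry":0,"rz":0},{"claw":165,"x":0,"y":0,"z":-3,"rx":0,"ry":0,"rz":0},{"claw":165,"x":0,"y":0,"z":-4,"rx":0,"ry":0,"rz":0},{"claw":165,"x":-3.3,"y":0,"z":-4,"rx":0,"ry":0,"rz":0},{"claw":165,"x":-4,"y":0,"z":-4,"rx":0,"ry":0,"rz":0},{"claw":165,"x":-4.5,"y":0,"z":-2.5,"rx":0,"ry":0,"rz":0},{"claw":165,"x":-5,"y":0,"z":0,"rx":0,"ry":0,"rz":0},{"claw":165,"x":-4.5,"y":0,"z":0,"rx":0,"ry":0,"rz":0},{"claw":165,"x":0,"y":0,"z":0,"rx":0,"ry":0,"rz":0},{"claw":165,"x":0,"y":0,"z":0,"rx":0,"ry":0,"rz":0}]'; python3 loc.py
python3 - <<'E'
from m6 import *
P=pose("wrist"); p,d=camera("wrist"); cv2.imwrite("pics/w7.png",p[:,:,::-1]); np.savez("pics/w7p.npz",A=P[1],e=P[2])
m6("w7",169,169,217)
E
```

```text
time_s: 20.55
ee_pos: [0.5235, -0.1687, 0.2375]
orientation: [-2.327, -2.109, -0.001]
force: [0.7, 1.1, 0.3]
gripper_width: 0.0313
local mm 19.8 -216.7 z 237.5 tool y vs ledge y deg 90.04 F local 0.5555021287061 1.1893667571070214 0.34119113155772945 w 0.03125680153584459 20.55
end
[[ -77.4 -170.4]
 [ -24.9 -170.3]]
line
[[ -21.6 -169.6]
 [  47.8 -169.6]]
dark end(-215)
[[  -7.3 -214. ]
 [  64.7 -214. ]]
near side
[[ -20.4  -56.5]
 [ -20.4 -144.2]]
dark near corner
[[ -20.2 -177.3]
 [ -20.2 -205.2]]
REMAIN
0.7583646088012301
```

View pics/w7.png

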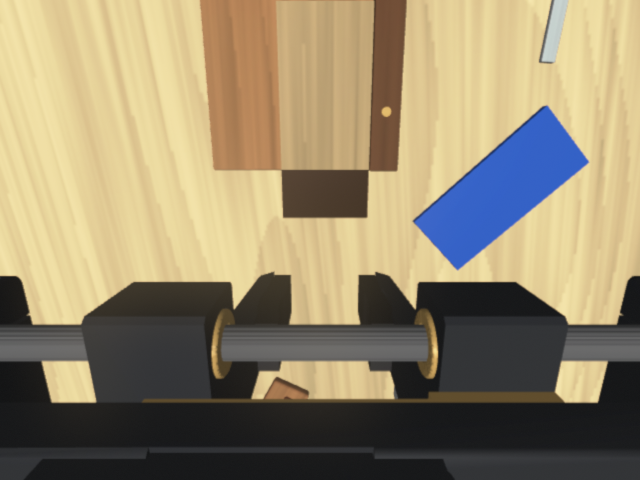

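The line is within about 0.8 mm of the ledge end, the long side is parallel and against the fence (near side at -20.4 mm before and after), and the robot is clear. Handing in.

```bash
python3 -c "
from cell import *
print(sign_off())"
```

```text
the job is handed in; nothing more can be done
None
```

The blank is set for sawing and handed in at about 20.6 s, with the gripper lifted clear. I first pushed it flat against the fence with both open fingertips, up to about 7 N. I then pushed it along the ledge from its pale end, with one look and a 6.6 mm correction.

**Last checks (wrist camera, in the ledge frame):**
- **Stain line:** at y = -169.6 mm against the ledge end at -170.3 mm, so about 0.8 mm short. That is within the 2 mm calibration error.
- **Fence:** the near side read x = -20.4 mm at both ends, where -20 means flat against the fence. It read -20.2 mm just after the fence push, so any gap is about 0.4 mm at most.
- **Other things on the bench:** the arm kept clear of them, and the blue plate and chisel in the last picture had not moved. I did not re-measure the bird, pencil pot or wax jar.

**Disagreements and failures:**
- The first move call was refused because its rows lacked some keys; nothing moved.
- Two-view triangulation put the blank's top 3 to 8 mm too high, because the top-view pixels were coarse. The top camera's depth (66–67 mm) and the measured blank size fitted the stated 68 mm, so I used that.

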